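Clamp a rear hub in the bench cradle

ROBOT

A 7-joint arm with a two-finger parallel gripper is mounted at the origin on the work surface. World frame = base frame: x ahead of the robot, y to its left, z up, the work surface at z = 0. Lengths are in m, angles in rad, forces in N, time in s.
With the tool pointing down it reaches from about 0.425 to 1.025 m from the base axis. Payload 9.4 kg.
Tool frame: the origin (TCP) lies midway between the tips of the shut fingers; the grasp point (between the pads) lies 19 mm behind it; z points along the fingers, y is the direction in which the jaws open and shut (so a half turn about z gives the same grasp; the last joint's range is limited). The gripper opens to 85 mm and grips with 20 to 120 N. Pads are 22 mm wide; open, the fingers measure 114 mm over their backs; the gripper's body (76 mm by 85 mm) begins 54 mm behind the grasp point. The pads swing forward as they close: fully open they stand 13 mm farther back than shut.
Start: joints at [1.182, 0.599, -0.003, 1.599, 0.002, 0.943, -0.08], TCP at [0.222, -0.69, 0.231] pointing down, gripper open.
Joint ranges: [-2.57, 2.57], [-0.35, 1.97], [-1.29, 1.29], [0.11, 2.56], [-1.05, 4.19], [0.11, 1.86], [-2.63, 2.63]. Speed limits (rad/s): [2.22, 2.22, 3.01, 3.01, 3.14, 3.14, 3.14].

INTERFACE

Orientations are given as a 3x3 rotation matrix whose columns are the frame's x, y, z axes.
In Python, from plant import manip gives the robot as it stands.
- The arm moves only by the shell command python3 -m jog 'ROWS' [OPENING] [FORCE]. ROWS is JSON, a list of rows, each a list of 4 numbers: the shift along the tool's x, y, z in units of 1 m (1.0 is 1 m), then the turn about the tool's z in units of 120 degrees (1.0 is 120 degrees). In form: [[dx, dy, dz, turn], ...]. A call has 1 to 10 rows; each row is the pose to reach, as a shift and turn from the pose commanded when the call began, along the tool's axes at that moment; what a row does not reach only later rows make up. A row lasts 1/8 s, in which the tool goes at most 62.5 mm and 10.7 degrees, less where a joint would pass 70% of its speed; a pose out of reach is approached as far as the arm can. A call with a number of a shift or a turn outside -1 to 1 is refused whole. A call with a gripper value outside its range is refused whole. OPENING is the opening, from 0 (shut) to 1 (fully open), set as the call begins (- or left out, the last holds). The fingers move at their own pace and stop on an object; FORCE is the grip in N (left out, the last holds). Time passes only in rows, so rows that repeat a pose let the fingers close. It gives the time, the measured TCP pose, the force and the opening at its end, in the units of the state.
- manip.get_obs(): the state, without advancing time (a new reading comes with each control period).
- manip.grab_frame(name): name is "scene" or "top" or "wrist"; returns (picture, depth): 384x512x3 uint8, blue, green, red; 384x512 float32, m along the optical axis (not along the pixel's ray), 0 where there is no reading.
- manip.camera_params(name): a dict with "fov_y" (degrees; the focal length in pixels is half the picture's height over the tangent of half this angle, whatever the lens; pixels are square), "cx", "cy" (the principal point, pixels), "pose" (4x4, takes a point from camera to world coordinates); the wrist camera has in their place "hand_eye" (4x4, takes a point from camera to tool coordinates, whose origin is the TCP and whose axes are the flange's). Camera axes: x right, y down, z forward; pixel columns grow to the right and rows downward; lengths in m; the calibration is good to about 2 mm. A picture is of the moment at which its call begins: read the wrist's pose just before it. camera_params takes no time and is no camera call.
- manip.sign_off(): hands the job in, once; it reports no verdict.
Trained networks look in the newest picture that a camera, given by its name, has taken for a name from the list of things; names that differ only in an ending like _2 or _b are one class to them, and where a whole thing is asked for, a point or a joint stands for the part that bears it (a point fixed in the world has none). Each returns a list of dicts, best first, with "confidence" (0 to 1); they miss things now and then, are a little off and sometimes report something else, mostly with a low value. They report only what shows in the picture. A call takes as long as a camera call. They do not tell look-alikes from the thing itself.
- manip.search_frame(name, camera): "bbox" ([centre column, centre row, width, height] in pixels, round what is visible of it).
- manip.tip_of(name, camera): "centre" ([column, row] in pixels: a listed point, or the origin of a listed thing).
The state is a dict: "time_s": time; "q": joint angles; "dq": joint speeds; "joint_efforts": joint torques, N m; "position": TCP position; "ee_rot": TCP orientation; "ft_force": force on the tool from outside, world axes, zero at the start; "ft_torque": the same for the moment, N m; "opening": opening from 0.0 (shut) to 1.0 (fully open).
Only numpy, scipy, OpenCV 4.12 (cv2) and the standard library are available. Lean on these libraries where they do the work, as an engineer would, in place of code of your own. Each camera call takes 0.05 s, during which the arm holds its last target. There are 200 camera calls.

TASK

Lift the spring-loaded bar of the bench clamp, swing it well aside to the side where nothing tall stands, and lay the rear hub (the thicker one, with the ribbed freehub body) from the wooden stand into the clamp's two V-saddles, its freehub end at the saddle that stands farther from the bar, pointing the same way as in the stand. Then swing the bar back over the hub and lower it until its pad presses on the hub between the flanges and its tail sits in the fork, and let go. Ease the bar down each time rather than letting it snap, and do not disturb the front hub, the can, the tin or the spanner.

Things in the scene. Friction and masses are not known exactly. Their poses are not given: they have to be found in the camera images.
- clamp: bench clamp, fixed: grey base 215 x 166 x 12 mm. Origin on the bench under the hub seat; y along the seated hub's axis, x towards the post, z up. Two dark V-saddles (8 mm thick, V 90 degrees, about 48 mm wide, tips 78 mm high) stand at y = -60 and y = +72 mm (farther from the bar). Post at x = 90 mm; behind it at x = 128 mm a fork 125 mm high with a slot 31 mm wide
- seat (a point): where the middle of the rear hub's axis must lie when it is in the saddles: 70 mm above the bench, over the clamp's origin; axes as the clamp's
- post (a point): point on the vertical axis of the clamp's post, about which the bar turns; 107 mm above the bench, 90 mm along the clamp's x from the seat
- handle (a point): centre of the bar's handle: upright black round grip, 26 mm diameter, 46 mm tall, on the bar 135 mm from the post axis, its foot 24 mm below this point; 138 mm above the bench at bar_lift 0. The bar is aluminium, 22 mm wide, 14 thick, 198 long, its tail reaching 45 mm behind the post. At bar_turn 0 the handle is at clamp x = -45 mm, on the robot's side. The point turns with the bar
- press_pad: block under the bar, 90 mm from the post axis, 34 x 28 mm (28 across the bar) and 24 mm tall, with a rubber face; origin at the centre of its lower face, 76 mm above the bench at bar_lift = 0
- bar_lift (a joint): height of the bar in m: 0 fully down, 0.055 fully up. A spring and its weight pull it down with about 8 N at 0, 14 N at the top: it goes down by itself if let go. 0.012 when the pad rests on a seated rear hub. Only above about 0.027 is the tail clear of the fork and the pad clear of a seated hub's flanges
- bar_turn (a joint): turn of the bar about the post in rad: 0 across the seat with the tail in the fork; positive when the handle swings towards the clamp's +y, negative towards -y; -1.6 to 1.6. Light friction: it stays where it is left. It starts near 0, with the bar down
- stand: wooden hub stand, fixed, 260 x 166 mm, origin on the bench under its centre: two bays at x = -75 and x = +75 mm, each with two V-saddles at y = -60 and +72 mm like the clamp's, that hold a hub with its axis along the stand's y, 60 mm above the bench
- rear_hub_mid (a point): middle of the rear hub's axis, y along it to the freehub end. Dark shell 36 mm diameter, y -28 to 28 mm (grasp here); a flange 58 mm diameter, 5 thick at each end of it; ribbed silvery freehub body 34 mm diameter, y 33 to 62; brake mount 40 mm diameter, y -33 to -44; end caps 19 mm diameter out to y -75 and +82 rest in the saddles. 0.3 to 0.5 kg. Starts in either bay of the stand
- rear_hub: the same rear hub, origin and axes as rear_hub_mid
- freehub_end (a point): end of the rear hub on its freehub side, on the axis, 82 mm from the middle
- front_hub_mid (a point): the front hub, to be left alone in the other bay: slim, shell 28 mm in diameter, flanges 46 mm in diameter, same end caps and length; point on its axis near the middle, y along the axis
- spray_can_mid (a point): tall spray can, 52 mm in diameter, 165 mm tall, standing about 145 mm to one side (clamp +y or -y) of the seat, in the way of the bar's swing on that side; point at half its height
- grease_tin_mid (a point): low tin, 68 mm in diameter, 42 mm tall, standing on the other side of the clamp, low enough for the bar to pass and rest over it; point at half its height
- spanner: spanner 160 mm long, 8 mm or so thick, lying flat on the bench beyond the clamp and the stand; leave alone
Mind the look-alikes: they are no part of the job. What is shaped like the rear_hub but pink or purple is not meant.

How it is judged:
On the way, in this order (a step that is already met when the one before it is completed fails the run):
1. the bar is swung well aside (more than 0.8 rad) ((value of joint bar_turn above 0.8 rad or value of joint bar_turn below -0.8 rad)), for 0.2 s.
2. the rear hub lies in both saddles, the right way round, let go, with the bar still aside (x of rear_hub_mid in the frame of seat between -0.004 and 0.004 m and y of rear_hub_mid in the frame of seat between -0.013 and 0.013 m and z of rear_hub_mid in the frame of seat between -0.004 and 0.005 m and angle between the y axis of rear_hub and the y axis of clamp, either way round below 0.06 rad and y of freehub_end in the frame of seat above 0.05 m and (value of joint bar_turn above 0.8 rad or value of joint bar_turn below -0.8 rad) and contact force between the fingers and rear_hub below 0.1 N and linear speed of rear_hub below 0.03 m/s), for 0.2 s.
At the end, for the whole second after the job is handed in: Rear hub in both saddles (axis within 4 mm sideways, 5 mm high, 13 mm lengthways, 0.06 rad; freehub end over the +y saddle), bar across it (0.14 rad), bar_lift 7 to 17 mm, pad pressing it with over 3 N, all at rest and let go (x of rear_hub_mid in the frame of seat between -0.004 and 0.004 m and y of rear_hub_mid in the frame of seat between -0.013 and 0.013 m and z of rear_hub_mid in the frame of seat between -0.004 and 0.005 m and angle between the y axis of rear_hub and the y axis of clamp, either way round below 0.06 rad and y of freehub_end in the frame of seat above 0.05 m and value of joint bar_turn between -0.14 and 0.14 rad and value of joint bar_lift between 0.007 and 0.017 m and contact force between press_pad and rear_hub above 3 N and linear speed of rear_hub below 0.02 m/s and velocity of joint bar_lift below 0.02 m/s); the robot touches nothing.
It fails at once if the bar snaps down (faster than 0.5 m/s) (velocity of joint bar_lift below -0.5 m/s).
It fails at once if the spray can is shoved more than 20 mm or tipped (distance of spray_can_mid from where it was at the start of the episode above 0.02 m or angle between spray_can_mid's own z axis and vertical above 0.3 rad).
It fails at once if the grease tin is shoved more than 20 mm (distance of grease_tin_mid from where it was at the start of the episode above 0.02 m).
It fails at once if the spanner is moved more than 20 mm (distance of spanner from where it was at the start of the episode above 0.02 m).
It fails at once if the front hub is moved more than 20 mm (distance of front_hub_mid from where it was at the start of the episode above 0.02 m).
It also fails if it takes over 72 s, if anything falls off the work surface, if the arm or the gripper's body presses on something with over 40 N, if the wrist force passes 120 N, or if a joint passes its speed limit or range.

## Working session

There is one attempt and no reset: what is moved stays moved. The work goes in short steps, Python scripts to look and compute and a shell command to move; the robot and the scene stay as the last step left them, time stands still between calls to the robot, and variables do not carry over. Pictures are saved under pics/ and viewed, about 8 in all and at most 12, crops included, and the job is handed in when it is done.

```bash
mkdir -p pics
cat > h.py <<'E'
import numpy as np, cv2
from plant import manip
def grab(c):
    o=manip.get_obs(); im,d=manip.grab_frame(c); p=manip.camera_params(c)
    if 'pose' in p: T=np.array(p['pose'])
    else:
        W=np.eye(4); W[:3,:3]=o['ee_rot']; W[:3,3]=o['position']; T=W@np.array(p['hand_eye'])
    f=im.shape[0]/2/np.tan(np.radians(p['fov_y'])/2)
    return im,d,T,f,p['cx'],p['cy']
def cloud(g):
    im,d,T,f,cx,cy=g; v,u=np.mgrid[:im.shape[0],:im.shape[1]]
    P=np.stack([(u-cx)/f*d,(v-cy)/f*d,d],-1)@T[:3,:3].T+T[:3,3]
    P[d==0]=np.nan; return P
def ray(g,uv,z):  # intersect pixel ray with plane z
    im,d,T,f,cx,cy=g; r=T[:3,:3]@np.array([(uv[0]-cx)/f,(uv[1]-cy)/f,1]); o=T[:3,3]
    return o+r*(z-o[2])/r[2]
def proj(g,P):
    im,d,T,f,cx,cy=g; q=T[:3,:3].T@(np.array(P)-T[:3,3]); return q[:2]/q[2]*f+[cx,cy]
E
python3 - <<'E'
from h import *
np.set_printoptions(precision=4,suppress=True)
ims=[]
for c in ['top','scene']:
    g=grab(c); P=cloud(g); np.savez(f'{c}.npz',P=P,im=g[0]); ims.append(g[0])
    print(c,g[2][:3,3],g[3:])
    for n,z in [('seat',.07),('post',.107),('handle',.138),('rear_hub_mid',.06),('freehub_end',.06),('front_hub_mid',.06),('spray_can_mid',.0825),('grease_tin_mid',.021),('spanner',.004),('clamp',0),('stand',0),('press_pad',.076)]:
        for r in manip.tip_of(n,c)[:3]:
            print(n,round(r['confidence'],2),np.round(r['centre']),ray(g,r['centre'],z)[:2])
cv2.imwrite('pics/a.png',cv2.resize(ims[0],(800,600)))
cv2.imwrite('pics/b.png',cv2.resize(ims[1],(800,600)))
E
```

```text
top [0.4132 0.0605 1.1943] (np.float64(407.61733881211995), 252.4234547860156, 197.6064739208977)
seat 0.75 [330. 218.] [ 0.4768 -0.1774]
post 0.96 [324. 184.] [ 0.5673 -0.1567]
handle 0.91 [339. 235.] [ 0.4292 -0.186 ]
rear_hub_mid 0.94 [214. 114.] [0.7765 0.1455]
rear_hub_mid 0.87 [138. 138.] [0.7083 0.3585]
rear_hub_mid 0.68 [113. 216.] [0.489  0.4218]
freehub_end 0.92 [141. 166.] [0.6291 0.3486]
freehub_end 0.68 [122. 276.] [0.3232 0.3937]
freehub_end 0.63 [131. 196.] [0.5444 0.3745]
front_hub_mid 0.79 [218. 181.] [0.5833 0.1341]
spray_can_mid 0.58 [273. 210.] [ 0.4993 -0.0195]
grease_tin_mid 0.88 [370. 195.] [ 0.5482 -0.306 ]
spanner 0.6 [258. 144.] [0.7038 0.0167]
clamp 0.75 [328. 221.] [ 0.4728 -0.1864]
clamp 0.51 [340. 234.] [ 0.4363 -0.2219]
stand 0.68 [211. 208.] [0.512 0.156]
stand 0.37 [333. 220.] [ 0.4754 -0.2006]
press_pad 0.45 [330. 218.] [ 0.4765 -0.1759]
scene [ 1.3277 -0.2188  0.7165] (np.float64(377.1013507298161), 251.9967303331933, 194.10834298609154)
seat 0.74 [161. 210.] [ 0.4632 -0.1771]
post 0.82 [168. 223.] [ 0.5712 -0.1694]
post 0.21 [113. 255.] [ 0.6475 -0.3049]
handle 0.98 [147. 185.] [ 0.4308 -0.2035]
handle 0.67 [269. 189.] [0.5458 0.1098]
rear_hub_mid 0.92 [354. 192.] [0.5313 0.4006]
rear_hub_mid 0.8 [298. 166.] [0.339  0.2966]
rear_hub_mid 0.77 [269. 190.] [0.4445 0.1505]
freehub_end 0.92 [358. 225.] [0.6724 0.325 ]
freehub_end 0.75 [352. 205.] [0.5889 0.3573]
freehub_end 0.75 [335. 307.] [0.8972 0.1303]
front_hub_mid 0.86 [283. 220.] [0.5937 0.1353]
front_hub_mid 0.23 [252. 274.] [ 0.7539 -0.008 ]
spray_can_mid 0.59 [223. 201.] [ 0.4889 -0.0061]
grease_tin_mid 0.59 [113. 258.] [ 0.5657 -0.3166]
spanner 0.74 [254. 274.] [0.7069 0.016 ]
spanner 0.17 [162. 231.] [ 0.4761 -0.1837]
clamp 0.69 [166. 232.] [ 0.479  -0.1718]
stand 0.56 [275. 219.] [0.5131 0.1481]
stand 0.33 [170. 223.] [ 0.4415 -0.1568]
press_pad 0.62 [158. 208.] [ 0.4616 -0.1841]
```

View pics/a.png

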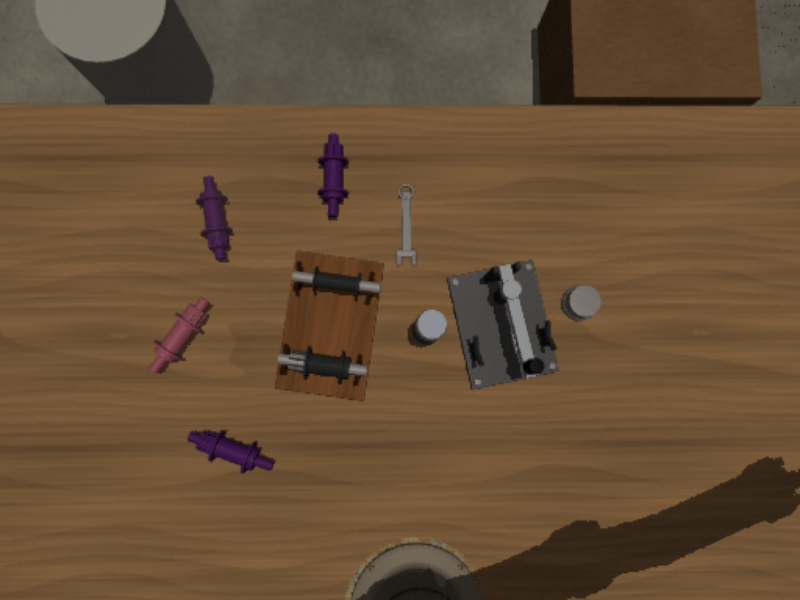

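View pics/b.png

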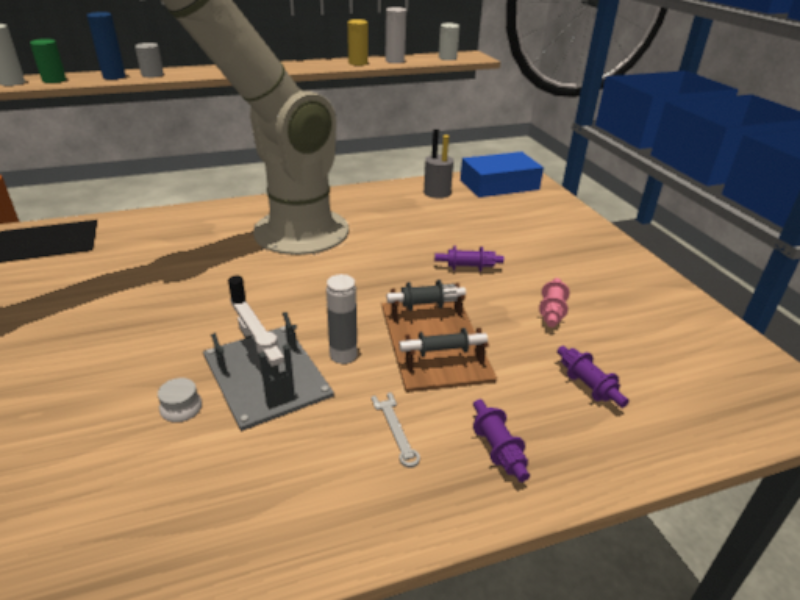

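Run:
```python
from h import *
np.set_printoptions(precision=4,suppress=True)
o=manip.get_obs(); print(o['position'],o['ee_rot'],o['opening'],o['ft_force'])
for c in ['top','scene']:
    D=np.load(f'{c}.npz'); P=D['P']; im=D['im'].astype(int); z=P[...,2]
    def box(x0,x1,y0,y1,z0,z1,m=None):
        k=(P[...,0]>x0)&(P[...,0]<x1)&(P[...,1]>y0)&(P[...,1]<y1)&(z>z0)&(z<z1)
        return P[k if m is None else k&m]
    def rect(Q,n):
        if len(Q)<5: return print(n,len(Q))
        (cx,cy),s,a=cv2.minAreaRect((Q[:,:2]*1000).astype(np.float32)); print(c,n,len(Q),'ctr',cx,cy,'size',s,'ang',a,'z',np.percentile(Q[:,2],[5,50,95]))
    rect(box(.33,.68,-.3,-.05,.006,.018),'base')
    rect(box(.36,.66,.02,.28,.006,.03),'standbase')
    rect(box(.37,.52,.05,.25,.063,.12),'rearhub')
    rect(box(.52,.66,.05,.25,.058,.12),'fronthub')
    rect(box(.33,.65,-.3,-.08,.094,.118),'bar')
    rect(box(.33,.5,-.3,-.08,.14,.18),'handle')
    rect(box(.40,.56,-.15,-.07,.04,.085),'sadL')
    rect(box(.40,.56,-.32,-.2,.05,.085),'sadR')
    rect(box(.4,.62,-.08,.05,.12,.2),'can')
    rect(box(.45,.65,-.38,-.24,.03,.055),'tin')
im=np.load('top.npz')['im']
a=cv2.resize(im[215:262,165:245],(800,470),interpolation=cv2.INTER_CUBIC)
cv2.imwrite('pics/c.png',a)
```

```text
[ 0.2224 -0.69    0.2313] [[ 0.9518  0.3069 -0.0001]
 [ 0.3069 -0.9518  0.    ]
 [-0.0001 -0.     -1.    ]] 1.001475959539913 [ 0.3106 -0.2858 -0.4413]
top base 3083 ctr 504.51312255859375 -177.12576293945312 size (337.1652526855469, 240.37246704101562) ang 0.3021867275238037 z [0.008  0.012  0.0158]
top standbase 3733 ctr 511.8378601074219 148.3854217529297 size (246.99720764160156, 293.1941223144531) ang 88.35105895996094 z [0.0081 0.0118 0.0158]
top rearhub 690 ctr 439.4028015136719 165.23281860351562 size (157.0545654296875, 53.098182678222656) ang 81.52289581298828 z [0.0648 0.0741 0.0852]
top fronthub 562 ctr 587.7232666015625 141.00453186035156 size (157.36444091796875, 53.6246337890625) ang 81.40354919433594 z [0.0607 0.0694 0.0788]
top bar 549 ctr 512.7835693359375 -178.75747680664062 size (197.19122314453125, 45.40269470214844) ang 15.868834495544434 z [0.101  0.1132 0.1166]
top handle 90 ctr 433.2126159667969 -189.69369506835938 size (23.80713653564453, 22.988754272460938) ang 88.87964630126953 z [0.1481 0.1598 0.163 ]
top sadL 76 ctr 500.569580078125 -120.34130859375 size
[... 1305 characters left out ...]
93.89463806152344 size (25.227088928222656, 24.273136138916016) ang 29.182222366333008 z [0.1414 0.1556 0.16  ]
scene sadL 85 ctr 462.10772705078125 -111.55767822265625 size (55.29998779296875, 9.447270393371582) ang 9.942789077758789 z [0.0422 0.0608 0.0753]
scene sadR 66 ctr 489.3599853515625 -223.5017852783203 size (52.081974029541016, 49.16254425048828) ang 3.4903247356414795 z [0.0519 0.0664 0.0776]
scene can 404 ctr 505.2442932128906 -23.09683609008789 size (49.63067626953125, 50.68485641479492) ang 40.1633415222168 z [0.1233 0.1532 0.1657]
scene tin 388 ctr 529.2953491210938 -287.3597106933594 size (57.465782165527344, 135.53128051757812) ang 44.90667724609375 z [0.0324 0.0407 0.043 ]
```

View pics/c.png

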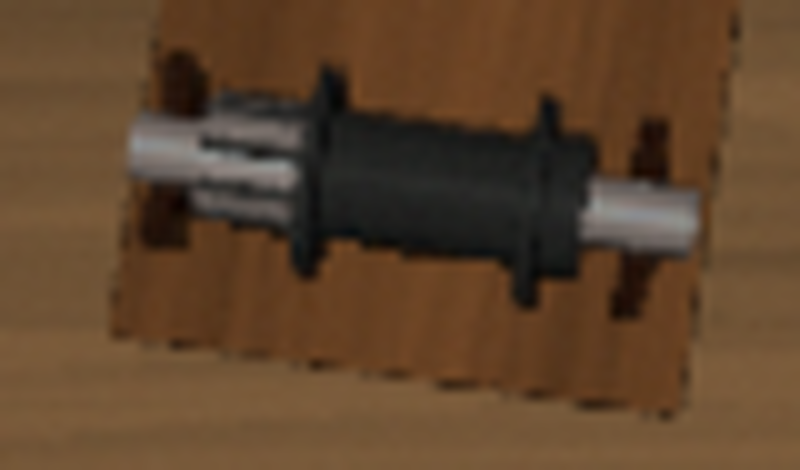

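Candidates in the top view (800 px scale): the dark hub at (322,365) with a ribbed silvery freehub to the left, the slim dark hub at (336,283), and purple or pink look-alikes at (333,175), (214,218), (231,451) and (180,335). The crop confirms that (322,365), in the near bay, is the rear hub. Its freehub points to world +y. The can stands on clamp +y, so the bar has to swing to -y.

```bash
python3 -m jog '[[0.354,-0.409,-0.06,0],[0.354,-0.409,-0.06,0],[0.354,-0.409,-0.06,0],[0.354,-0.409,-0.06,0],[0.354,-0.409,-0.06,0],[0.354,-0.409,-0.06,0],[0.354,-0.409,-0.06,0],[0.354,-0.409,-0.06,0],[0.354,-0.409,-0.06,0],[0.354,-0.409,-0.06,0]]' 1 100
python3 -m jog '[[0,0,0,0],[0,0,0,0]]'
cat > w.py <<'E'
from h import *
import sys
np.set_printoptions(precision=4,suppress=True)
o=manip.get_obs(); g=grab('wrist'); print(o['position'],g[2][:3,3])
for n,z in [('handle',.138),('post',.107),('seat',.07),('rear_hub_mid',.06),('freehub_end',.06),('clamp',0),('stand',0)]:
    for r in manip.tip_of(n,'wrist')[:2]: print(n,round(r['confidence'],2),np.round(r['centre']),ray(g,r['centre'],z)[:2])
np.savez('wrist_%s.npz'%sys.argv[1],P=cloud(g),im=g[0])
cv2.imwrite('pics/%s.png'%sys.argv[1],cv2.resize(g[0],(800,600)))
E
python3 w.py w1
```

```text
time_s: 2.55
position: [0.4354, -0.189, 0.2919]
ee_rot: [[0.95, 0.312, 0.002], [0.312, -0.95, 0.0], [0.002, 0.0, -1.0]]
ft_force: [-0.2, -0.5, -0.9]
opening: 1.001
time_s: 2.8
position: [0.4332, -0.1934, 0.2911]
ee_rot: [[0.952, 0.305, -0.0], [0.305, -0.952, -0.0], [-0.001, 0.0, -1.0]]
ft_force: [-0.3, -0.4, -0.1]
opening: 0.998
[ 0.4332 -0.1934  0.2911] [ 0.5143 -0.1676  0.4338]
handle 0.64 [254. 172.] [ 0.4347 -0.1923]
post 0.91 [266.  37.] [ 0.5652 -0.1636]
seat 0.71 [252. 121.] [ 0.4777 -0.1754]
freehub_end 0.58 [256. 120.] [ 0.4795 -0.1809]
clamp 0.77 [257. 114.] [ 0.4816 -0.1811]
stand 0.79 [23.  7.] [0.5185 0.1521]
```

View pics/w1.png

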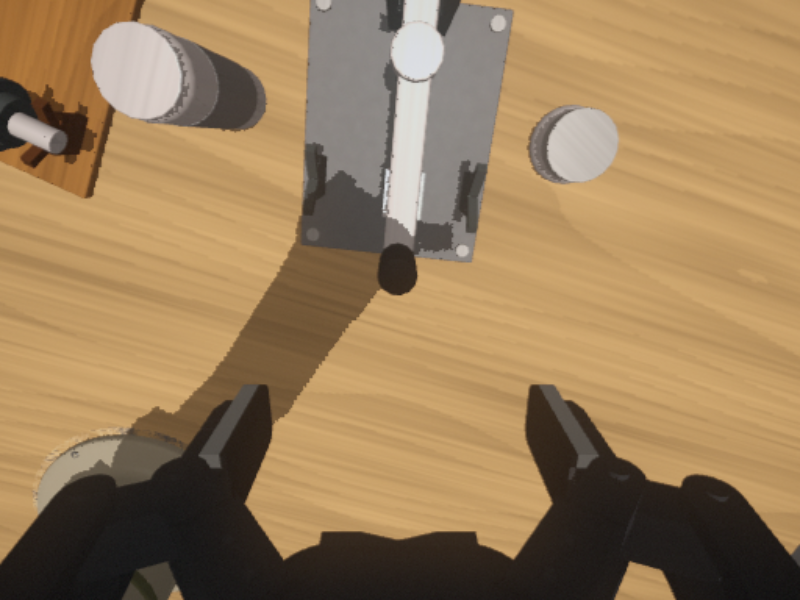

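The wrist picture shows the clamp, with the handle at (397,268), the post cap at (417,50), the saddles at (314,180) and (472,195), the can at left (140,70) and the tin at right (580,145). Next I fit the geometry from depth.

Run:
```python
import numpy as np, cv2
D=np.load('wrist_w1.npz'); P=D['P']; im=D['im'].astype(int); Z=P[...,2]
U,V=np.meshgrid(np.arange(512),np.arange(384))
def rect(u0,u1,v0,v1,z0,z1,n):
    k=(U>u0*.64)&(U<u1*.64)&(V>v0*.64)&(V<v1*.64)&(Z>z0)&(Z<z1); Q=P[k]
    c,s,a=cv2.minAreaRect((Q[:,:2]*1000).astype(np.float32)); print(n,len(Q),np.round(c,1),np.round(s,1),round(a,1),'mean',np.round(Q.mean(0)*1000,1),np.percentile(Q[:,2],[2,50,98]).round(4))
    return Q
rect(370,425,235,300,.150,.175,'handletop')
rect(385,450,15,90,.115,.14,'postcap')
rect(370,450,80,245,.105,.118,'bar')
rect(295,330,130,225,.03,.085,'sadL'); rect(450,495,150,240,.03,.085,'sadR')
rect(295,330,130,225,.068,.085,'sadLtip'); rect(450,495,150,240,.068,.085,'sadRtip')
# base edges, by gray saturation
k=(U>295*.64)&(U<520*.64)&(V<270*.64)&(Z>.006)&(Z<.018)&((im.max(2)-im.min(2))<25); Q=P[k]
c,s,a=cv2.minAreaRect((Q[:,:2]*1000).astype(np.float32)); print('base',len(Q),c,s,a)
for s_ in (0,1): # side edges: min/max y per row
    E=[]
    for v in range(20,150,3):
        r=np.where(k[v])[0]
        if len(r)>20: E.append(P[v,r[0] if s_==0 else r[-1],:2])
    E=np.array(E); l=cv2.fitLine(E.astype(np.float32),cv2.DIST_HUBER,0,.001,.001).ravel(); print('edge',np.degrees(np.arctan2(l[1],l[0])),l[2:])
```

```text
handletop 524 [ 435.9 -191.9] [24.6 24.7] 38.2 mean [ 436.6 -191.6  159.3] [0.1524 0.1597 0.1614]
postcap 1089 [ 566.5 -163. ] [41.5 32.1] 17.6 mean [ 566.5 -162.9  122.7] [0.1159 0.1229 0.1245]
bar 2147 [ 498.2 -178. ] [110.3  22. ] 12.5 mean [ 501.6 -177.2  113.9] [0.1122 0.1139 0.1155]
sadL 436 [ 464.3 -110.3] [54.5  8.4] 11.4 mean [ 464.9 -111.3   63.8] [0.0343 0.0666 0.0778]
sadR 426 [ 490.8 -239.4] [54.   8.5] 11.6 mean [ 490.9 -238.3   63.9] [0.0324 0.0666 0.0781]
sadLtip 195 [ 464.3 -110.3] [54.5  8.3] 11.3 mean [ 465.1 -110.3   73.7] [0.0684 0.074  0.0783]
sadRtip 192 [ 490.8 -239.4] [54.   8.3] 11.8 mean [ 491.3 -239.1   73.9] [0.0686 0.074  0.0783]
base 14098 (516.5960693359375, -167.0838623046875) (213.796142578125, 164.62155151367188) 11.599370956420898
edge 11.650822 [ 0.49059528 -0.08966737]
edge 11.376638 [ 0.58182645 -0.23684472]
```

```bash
python3 -m jog '[[0.003,-0.0005,0.03,0.02],[0.003,-0.0005,0.07,0.044],[0.003,-0.0005,0.11,0.044],[0.003,-0.0005,0.15,0.044],[0.003,-0.0005,0.166,0.044],[0.003,-0.0005,0.166,0.044],[0.003,-0.0005,0.166,0.044]]' 1 100; python3 -m jog '[[0,0,0,0],[0,0,0,0],[0,0,0,0],[0,0,0,0],[0,0,0,0],[0,0,0,0]]' 0 100
```

```text
time_s: 4.08
position: [0.4369, -0.1909, 0.1258]
ee_rot: [[0.976, 0.218, 0.001], [0.218, -0.976, -0.0], [0.001, 0.0, -1.0]]
ft_force: [0.9, -0.3, -0.2]
opening: 1.001
time_s: 4.82
position: [0.4366, -0.1909, 0.1254]
ee_rot: [[0.976, 0.218, 0.0], [0.218, -0.976, -0.0], [0.0, 0.0, -1.0]]
ft_force: [-1.3, -0.9, 4.9]
opening: 0.28
```

```bash
python3 -m jog '[[0,0,-0.01,0],[0,0,-0.02,0],[0,0,-0.03,0],[0,0,-0.04,0],[0,0,-0.046,0],[0,0,-0.046,0],[0,0,-0.046,0]]'
python3 - <<'E'
from h import *
g=grab('wrist');P=cloud(g);Z=P[...,2]
k=(P[...,0]>.455)&(P[...,0]<.53)&(abs(P[...,1]+.178)<.03)&(Z>.1);print(np.percentile(Z[k],[10,50,90]))
E
```

```text
time_s: 5.7
position: [0.4369, -0.1906, 0.1715]
ee_rot: [[0.976, 0.218, 0.001], [0.218, -0.976, 0.0], [0.001, 0.0, -1.0]]
ft_force: [5.4, 0.3, -12.6]
opening: 0.272
[0.15723108 0.1586309  0.25867233]
```

```bash
python3 -m jog '[[0.0018,0.0219,0,-0.078],[0.0071,0.0432,0,-0.156],[0.0159,0.0634,0,-0.234],[0.0278,0.0819,0,-0.3125],[0.0426,0.0982,0,-0.39],[0.0598,0.1118,0,-0.469],[0.0789,0.1225,0,-0.547],[0.0997,0.1299,0,-0.625],[0.0997,0.1299,0,-0.625],[0.0997,0.1299,0,-0.625]]'
```

```text
time_s: 7.0
position: [0.5601, -0.2951, 0.1703]
ee_rot: [[0.045, 0.999, -0.004], [0.999, -0.045, 0.001], [0.001, -0.004, -1.0]]
ft_force: [-1.6, 5.0, -12.0]
opening: 0.281
```

```bash
python3 -m jog '[[0,0,0.006,0],[0,0,0.012,0],[0,0,0.018,0],[0,0,0.024,0],[0,0,0.03,0],[0,0,0.036,0],[0,0,0.041,0],[0,0,0.045,0],[0,0,0.045,0]]'
```

```text
time_s: 8.12
position: [0.5609, -0.2954, 0.1266]
ee_rot: [[0.043, 0.999, -0.002], [0.999, -0.043, -0.0], [-0.0, -0.002, -1.0]]
ft_force: [-4.1, 4.0, -4.0]
opening: 0.283
```

```bash
python3 -m jog '[[0,0,0.0015,0],[0,0,0.0015,0]]'; python3 -m jog '[[0,0,0,0],[0,0,0,0],[0,0,0,0],[0,0,0,0],[0,0,-0.05,0],[0,0,-0.1,0],[0,0,-0.15,0],[0,0,-0.16,0]]' 1
python3 - <<'E'
from h import *
g=grab('wrist');P=cloud(g);np.savez('w2.npz',P=P);Z=P[...,2]
for a,b in ((.095,.12),(.12,.15),(.15,.175)):
    k=(Z>a)&(Z<b)&(P[...,1]<-.15)&(P[...,1]>-.4)&(P[...,0]>.45); Q=P[k]
    if len(Q)>20:
        c,s,an=cv2.minAreaRect((Q[:,:2]*1000).astype(np.float32)); print(len(Q),c,s,an,np.median(Q[:,2]))
E
```

```text
time_s: 8.38
position: [0.5613, -0.2956, 0.1259]
ee_rot: [[0.043, 0.999, -0.001], [0.999, -0.043, -0.001], [-0.001, -0.001, -1.0]]
ft_force: [-5.0, 3.4, 0.9]
opening: 0.278
time_s: 9.38
position: [0.5637, -0.2962, 0.2885]
ee_rot: [[0.043, 0.999, 0.005], [0.999, -0.043, -0.003], [-0.002, 0.005, -1.0]]
ft_force: [-0.5, 0.0, 0.4]
opening: 0.998
2437 (581.3436279296875, -231.58200073242188) (123.86353302001953, 63.18269348144531) 88.5711441040039 0.1138347877202936
1288 (581.5855102539062, -223.16116333007812) (146.0220184326172, 64.10443878173828) 89.48580932617188 0.12316326126325891
531 (561.72216796875, -297.1240539550781) (24.738725662231445, 24.77881622314453) 21.396316528320312 0.1597642570695973
```

```bash
python3 -m jog '[[0.451,-0.142,-0.012,0.05],[0.451,-0.142,-0.012,0.05],[0.451,-0.142,-0.012,0.05],[0.451,-0.142,-0.012,0.05],[0.451,-0.142,-0.012,0.05],[0.451,-0.142,-0.012,0.05],[0.451,-0.142,-0.012,0.05],[0.451,-0.142,-0.012,0.05],[0.451,-0.142,-0.012,0.05],[0.451,-0.142,-0.012,0.05]]'; python3 -m jog '[[0,0,0,0],[0,0,0,0]]'; python3 w.py w3
python3 - <<'E'
import numpy as np,cv2
P=np.load('wrist_w3.npz')['P'];Z=P[...,2]
k=(Z>.05)&(Z<.1)&(abs(P[...,0]-.44)<.06)&(abs(P[...,1]-.16)<.11)
for z0 in (.058,.064,.072,.080):
    Q=P[k&(Z>z0)]; c,s,a=cv2.minAreaRect((Q[:,:2]*1000).astype(np.float32)); print(z0,len(Q),np.round(c,1),np.round(s,1),round(a,1),Q[:,2].max())
E
```

```text
time_s: 10.68
position: [0.4391, 0.1598, 0.2958]
ee_rot: [[0.147, 0.989, -0.002], [0.989, -0.147, -0.001], [-0.001, -0.001, -1.0]]
ft_force: [0.7, -0.7, -0.3]
opening: 1.001
time_s: 10.92
position: [0.4396, 0.1597, 0.2965]
ee_rot: [[0.148, 0.989, -0.0], [0.989, -0.148, -0.0], [-0.0, -0.0, -1.0]]
ft_force: [-0.2, 0.1, 0.4]
opening: 1.001
[0.4396 0.1597 0.2965] [0.4527 0.2433 0.4392]
seat 0.7 [304. 350.] [ 0.4741 -0.1805]
rear_hub_mid 0.83 [507. 123.] [0.7691 0.1534]
rear_hub_mid 0.8 [118.  40.] [0.301  0.3209]
freehub_end 0.74 [255.  88.] [0.4529 0.2438]
clamp 0.91 [302. 319.] [ 0.4796 -0.1829]
stand 0.89 [305. 142.] [0.518  0.1553]
stand 0.39 [254.  88.] [0.4527 0.245 ]
0.058 3281 [442.1 164.5] [156.4  55.9] 81.3 0.09056884572593282
0.064 2987 [442.1 164.5] [156.4  55.5] 81.5 0.09056884572593282
0.072 1914 [442.8 169.8] [106.5  51.8] 81.5 0.09056884572593282
0.08 342 [441.3 156. ] [76.5 41.8] 81.7 0.09056884572593282
```

View pics/w3.png

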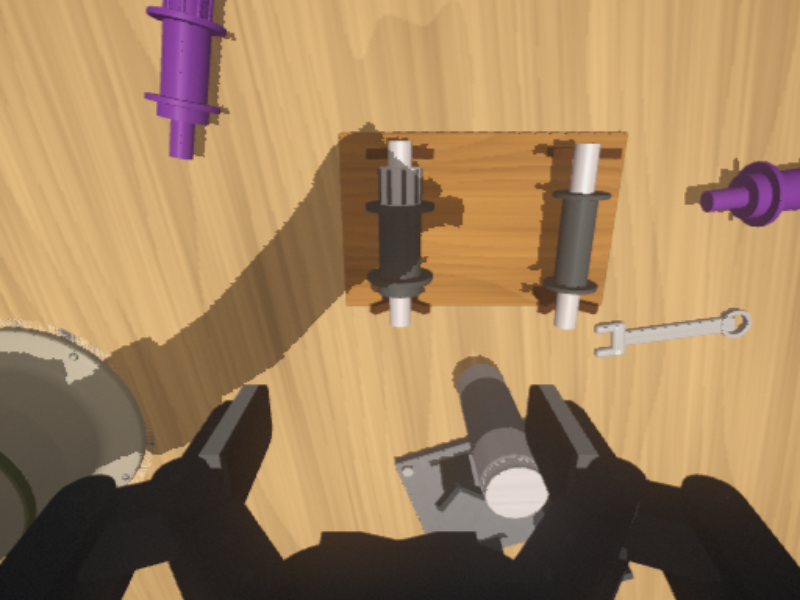

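The picture shows the rear hub in the left bay at (400,235), with its ribbed end up in the image, which is tool +x and world +y. The front hub is at (577,235). Now I go down and grasp it.

```bash
python3 -m jog '[[0.0016,0.0018,0.05,0],[0.0016,0.0018,0.1,0],[0.0016,0.0018,0.15,0],[0.0016,0.0018,0.19,0],[0.0016,0.0018,0.22,0],[0.0016,0.0018,0.245,0],[0.0016,0.0018,0.2575,0],[0.0016,0.0018,0.2575,0],[0.0016,0.0018,0.2575,0]]' 1 80; python3 -m jog '[[0,0,0,0],[0,0,0,0],[0,0,0,0],[0,0,0,0],[0,0,0,0],[0,0,0,0]]' 0 80
```

```text
time_s: 12.45
position: [0.4416, 0.1623, 0.0396]
ee_rot: [[0.146, 0.989, 0.0], [0.989, -0.146, 0.0], [0.0, 0.0, -1.0]]
ft_force: [-0.9, -0.3, 0.4]
opening: 0.996
time_s: 13.2
position: [0.441, 0.162, 0.0397]
ee_rot: [[0.146, 0.989, 0.0], [0.989, -0.146, -0.0], [-0.0, 0.0, -1.0]]
ft_force: [-2.1, -1.2, 7.9]
opening: 0.4
```

```bash
python3 -m jog '[[0,0,-0.015,0],[0,0,-0.04,0],[0,0,-0.08,0],[0,0,-0.12,0],[0,0,-0.16,0],[0,0,-0.19,0],[0,0,-0.19,0],[0,0,-0.19,0]]'
python3 - <<'E'
from h import *
np.set_printoptions(precision=4,suppress=True)
o=manip.get_obs();g=grab('wrist');P=cloud(g);R=np.array(o['ee_rot']);L=(P-o['position'])@R
k=(abs(L[...,1])<.05)&(L[...,2]>-.06)&(L[...,2]<.02)&(abs(L[...,0])<.1)
im=g[0].copy(); im[k]=im[k]//2+np.array([0,0,127],np.uint8)
cv2.imwrite('pics/w4.png',im)
Q=L[k&(L[...,0]>.035)];print(o['ft_force'],len(Q)); print(cv2.minAreaRect((Q[:,:2]*1000).astype(np.float32)),Q[:,2].min(),Q[:,0].max())
for a,b in ((.035,.06),(.064,.08)):
    q=Q[(Q[:,0]>a)&(Q[:,0]<b)]; print(len(q),np.median(q,0),q[:,2].min())
E
```

```text
time_s: 14.2
position: [0.4406, 0.1613, 0.2281]
ee_rot: [[0.147, 0.989, -0.001], [0.989, -0.147, -0.001], [-0.001, -0.001, -1.0]]
ft_force: [0.1, 0.2, -4.8]
opening: 0.397
[ 0.0882  0.2001 -4.7906] 7988
((58.0255126953125, 0.995025634765625), (36.046512603759766, 46.03089141845703), 89.94403076171875) -0.03963921316494369 0.08104181109712327
4861 [ 0.0482  0.0007 -0.0353] -0.03963921316494369
1888 [ 0.0723  0.0004 -0.0281] -0.031043181231038917
```

View pics/w4.png

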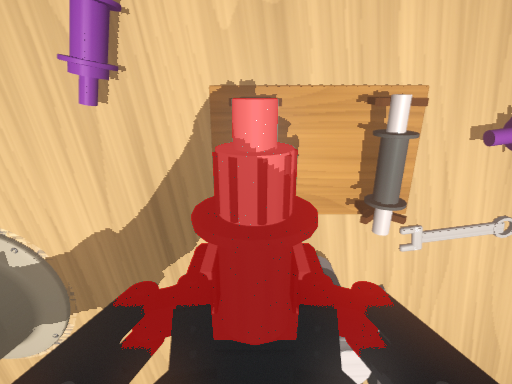

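The hub is held centred and straight with its freehub towards tool +x; the overlay shows it at about (255,200). Next I carry it over the can to the clamp.

```bash
python3 -m jog '[[-0.05,0.013,0,-0.02],[-0.1,0.026,0,-0.06],[-0.15,0.039,0,-0.1],[-0.2,0.052,0,-0.14],[-0.25,0.0655,0,-0.1663],[-0.3,0.0786,0,-0.1663],[-0.332,0.087,0,-0.1663],[-0.332,0.087,0,-0.1663],[-0.332,0.087,0,-0.1663],[-0.332,0.087,0,-0.1663]]'; python3 -m jog '[[0,0,0.04,0],[0,0,0.08,0],[0,0,0.11,0],[0,0,0.13,0],[0,0,0.13,0],[0,0,0.13,0]]'
cat > c.py <<'E'
from h import *
np.set_printoptions(precision=4,suppress=True)
o=manip.get_obs();R=np.array(o['ee_rot']);p=np.array(o['position'])
e=np.array([.4778,-.1798,.05])-p; print(p,'to go, tool axes',R.T@e,'yaw err deg',101.5-np.degrees(np.arctan2(R[1,0],R[0,0])),o['ft_force'])
E
python3 c.py
```

```text
time_s: 15.5
position: [0.4786, -0.1777, 0.2288]
ee_rot: [[-0.202, 0.979, -0.001], [0.979, 0.202, 0.001], [0.001, -0.001, -1.0]]
ft_force: [-0.7, -0.0, -4.9]
opening: 0.399
time_s: 16.25
position: [0.4794, -0.1785, 0.1]
ee_rot: [[-0.201, 0.98, 0.001], [0.98, 0.201, -0.0], [-0.0, 0.001, -1.0]]
ft_force: [-0.5, 0.2, -4.9]
opening: 0.4
[ 0.4794 -0.1785  0.1   ] to go, tool axes [-0.0009 -0.0018  0.05  ] yaw err deg -0.1049678598408974 [-0.4707  0.2321 -4.8998]
```

```bash
python3 -m jog '[[-0.001,-0.0018,0.01,0],[-0.001,-0.0018,0.02,0],[-0.001,-0.0018,0.03,0],[-0.001,-0.0018,0.038,0],[-0.001,-0.0018,0.044,0],[-0.001,-0.0018,0.047,0],[-0.001,-0.0018,0.047,0]]'; python3 c.py; python3 -m jog '[[0,0,0.001,0],[0,0,0.002,0],[0,0,0.002,0]]';python3 c.py
```

```text
time_s: 17.12
position: [0.4772, -0.1803, 0.0521]
ee_rot: [[-0.2, 0.98, -0.0], [0.98, 0.2, 0.0], [0.0, -0.0, -1.0]]
ft_force: [-0.4, 0.3, -4.7]
opening: 0.397
[ 0.4772 -0.1803  0.0521] to go, tool axes [0.0004 0.0007 0.0021] yaw err deg -0.04733485397945003 [-0.3991  0.3249 -4.684 ]
time_s: 17.5
position: [0.4776, -0.1805, 0.0504]
ee_rot: [[-0.2, 0.98, 0.001], [0.98, 0.2, -0.0], [-0.0, 0.001, -1.0]]
ft_force: [1.1, -0.8, -4.8]
opening: 0.399
[ 0.4776 -0.1805  0.0504] to go, tool axes [0.0006 0.0004 0.0004] yaw err deg -0.03564520295441298 [ 1.1412 -0.7893 -4.7558]
```

Not touching yet, so I go lower in 1 mm steps.

```bash
python3 -m jog '[[0,0,0.001,0],[0,0,0.001,0]]';python3 -m jog '[[0,0,0.001,0],[0,0,0.001,0]]';python3 -m jog '[[0,0,0.001,0],[0,0,0.001,0]]'
```

```text
time_s: 17.75
position: [0.4779, -0.1804, 0.0499]
ee_rot: [[-0.2, 0.98, 0.002], [0.98, 0.2, -0.0], [-0.001, 0.001, -1.0]]
ft_force: [0.3, 0.5, 5.2]
opening: 0.399
time_s: 18.0
position: [0.478, -0.1805, 0.0498]
ee_rot: [[-0.2, 0.98, 0.002], [0.98, 0.2, -0.001], [-0.002, 0.002, -1.0]]
ft_force: [-2.8, 0.4, 19.7]
opening: 0.397
time_s: 18.25
position: [0.478, -0.1805, 0.0496]
ee_rot: [[-0.2, 0.98, 0.003], [0.98, 0.2, -0.002], [-0.003, 0.002, -1.0]]
ft_force: [-5.6, 2.1, 33.1]
opening: 0.398
```

```bash
python3 -m jog '[[0,0,-0.0025,0],[0,0,-0.0025,0]]'; python3 -m jog '[[0,0,0,0],[0,0,0,0],[0,0,0,0],[0,0,0,0],[0,0,0,0],[0,0,-0.02,0],[0,0,-0.07,0],[0,0,-0.13,0],[0,0,-0.19,0],[0,0,-0.24,0]]' 1; python3 -m jog '[[0,0,0,0],[0,0,0,0],[0,0,0,0]]'; python3 w.py w5
python3 - <<'E'
import numpy as np,cv2
P=np.load('wrist_w5.npz')['P'];Z=P[...,2]
R=np.array([[.98,-.1994],[.1994,.98]]); L=(P[...,:2]-[.4787,-.1807])@R
for a,b,n in ((-80,-64,'capR'),(76,86,'capL'),(36,60,'freehub'),(-28,28,'shell'),(-100,100,'all')):
    k=(Z>.06)&(Z<.105)&(L[...,1]>a/1e3)&(L[...,1]<b/1e3)&(abs(L[...,0])<.04)
    if k.sum()<20: print(n,k.sum());continue
    l=L[k]*1e3; print(n,len(l),'x',l[:,0].min().round(1),l[:,0].max().round(1),'y',l[:,1].min().round(1),l[:,1].max().round(1),'ztop',np.percentile(Z[k],[50,98]).round(4))
k=(Z>.15)&(Z<.175)&(P[...,1]<-.2); print('handle',k.sum(),P[k].mean(0))
E
```

```text
time_s: 18.5
position: [0.4778, -0.1804, 0.0501]
ee_rot: [[-0.2, 0.98, 0.001], [0.98, 0.2, -0.0], [-0.0, 0.001, -1.0]]
ft_force: [1.4, 0.8, 1.2]
opening: 0.396
time_s: 19.75
position: [0.4771, -0.1803, 0.2921]
ee_rot: [[-0.2, 0.98, 0.001], [0.98, 0.2, -0.0], [-0.001, 0.001, -1.0]]
ft_force: [0.6, 0.2, -0.2]
opening: 1.002
time_s: 20.12
position: [0.4765, -0.1803, 0.2885]
ee_rot: [[-0.2, 0.98, -0.002], [0.98, 0.2, 0.001], [0.001, -0.002, -1.0]]
ft_force: [0.1, 0.0, -0.5]
opening: 0.999
[ 0.4765 -0.1803  0.2885] [ 0.4605 -0.0977  0.4313]
handle 0.88 [301. 282.] [ 0.5594 -0.3024]
post 0.63 [333. 167.] [ 0.5662 -0.163 ]
seat 0.74 [255. 159.] [ 0.4776 -0.1804]
rear_hub_mid 0.85 [257. 160.] [ 0.4808 -0.1841]
rear_hub_mid 0.61 [256. 159.] [ 0.4787 -0.1826]
freehub_end 0.8 [255.  90.] [ 0.4602 -0.0986]
freehub_end 0.43 [255. 162.] [ 0.4789 -0.1865]
stand 0.37 [334. 168.] [ 0.6031 -0.1858]
capR 114 x -25.4 14.9 y -76.2 -64.1 ztop [0.0778 0.0802]
capL 75 x -8.6 8.0 y 76.4 80.9 ztop [0.0783 0.08  ]
freehub 604 x -17.3 18.2 y 36.0 60.0 ztop [0.0849 0.0886]
shell 1188 x -22.9 26.6 y -27.9 28.0 ztop [0.0858 0.089 ]
all 3684 x -28.8 28.5 y -76.2 80.9 ztop [0.0837 0.0981]
handle 423 [ 0.56005424 -0.29476978  0.1584698 ]
```

View pics/w5.png

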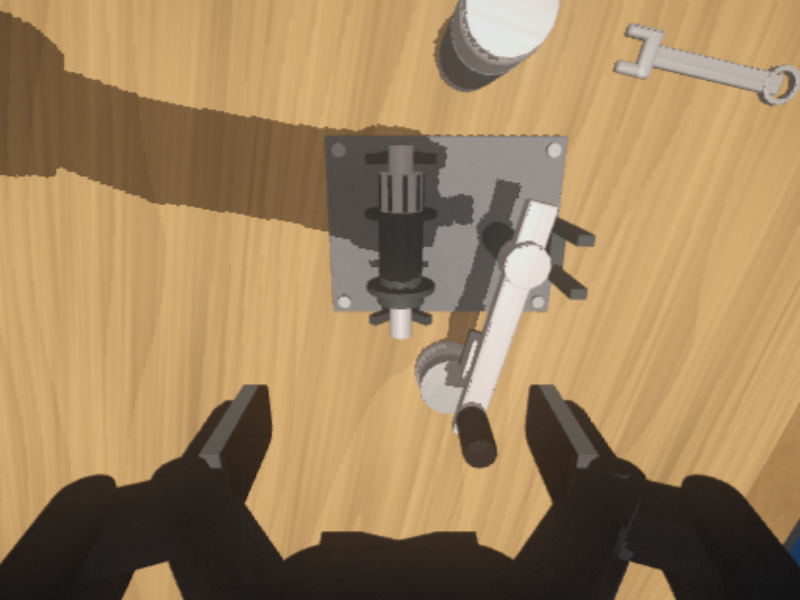

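The hub lies in both saddles at (400,240), freehub end up in the image, which is the far +y saddle. The bar is still aside with its handle at (478,440). I regrip the handle now.

```bash
python3 -m jog '[[-0.045,0.02,0,0.04],[-0.09,0.04,0,0.08],[-0.13,0.06,0,0.117],[-0.13,0.06,0,0.117],[-0.13,0.06,0,0.117]]' ; python3 -m jog '[[0,0,0,0]]'
python3 - <<'E'
from h import *
o=manip.get_obs();R=np.array(o['ee_rot']);print(o['position'],np.degrees(np.arctan2(R[1,0],R[0,0])),R.T@(np.array([.5613,-.2962,.126])-o['position']))
E
```

```text
time_s: 21.15
position: [0.5617, -0.2949, 0.2894]
ee_rot: [[0.042, 0.999, -0.001], [0.999, -0.042, 0.001], [0.001, -0.001, -1.0]]
ft_force: [-0.0, 0.1, -0.1]
opening: 1.001
time_s: 21.28
position: [0.5616, -0.2947, 0.29]
ee_rot: [[0.042, 0.999, -0.0], [0.999, -0.042, 0.0], [0.0, -0.0, -1.0]]
ft_force: [0.9, -0.3, 0.7]
opening: 0.999
[ 0.56159857 -0.29467281  0.28999196] 87.59931148317919 [-0.00154679 -0.00020137  0.16399193]
```

```bash
python3 -m jog '[[-0.0015,0,0.04,0],[-0.0015,0,0.08,0],[-0.0015,0,0.12,0],[-0.0015,0,0.15,0],[-0.0015,0,0.164,0],[-0.0015,0,0.164,0],[-0.0015,0,0.164,0]]' 1 100; python3 -m jog '[[0,0,0,0],[0,0,0,0],[0,0,0,0],[0,0,0,0],[0,0,0,0],[0,0,0,0]]' 0 100; python3 -m jog '[[0,0,-0.01,0],[0,0,-0.02,0],[0,0,-0.03,0],[0,0,-0.04,0],[0,0,-0.046,0],[0,0,-0.046,0],[0,0,-0.046,0]]'
```

```text
time_s: 22.15
position: [0.5627, -0.2973, 0.1271]
ee_rot: [[0.043, 0.999, 0.002], [0.999, -0.043, -0.001], [-0.001, 0.002, -1.0]]
ft_force: [0.2, -0.7, -0.8]
opening: 0.997
time_s: 22.9
position: [0.5621, -0.2975, 0.126]
ee_rot: [[0.044, 0.999, 0.0], [0.999, -0.044, -0.0], [-0.0, 0.0, -1.0]]
ft_force: [0.3, -1.5, 3.2]
opening: 0.279
time_s: 23.78
position: [0.5618, -0.297, 0.1715]
ee_rot: [[0.043, 0.999, -0.0], [0.999, -0.043, 0.0], [0.0, -0.0, -1.0]]
ft_force: [0.6, 2.2, -11.6]
opening: 0.275
```

```bash
python3 -m jog '[[0.0019,-0.0223,0,0.0794],[0.0074,-0.0439,0,0.1588],[0.0164,-0.0644,0,0.238],[0.0287,-0.083,0,0.3175],[0.0438,-0.0993,0,0.397],[0.0615,-0.113,0,0.476],[0.0813,-0.1235,0,0.556],[0.1024,-0.1306,0,0.635],[0.1024,-0.1306,0,0.635],[0.1024,-0.1306,0,0.635]]'
python3 - <<'E'
from h import *
o=manip.get_obs();R=np.array(o['ee_rot']);d=np.array([.5669,-.1627])-o['position'][:2]
print('bar yaw-11.5:',np.degrees(np.arctan2(d[1],d[0]))-11.5,'tool',np.degrees(np.arctan2(R[1,0],R[0,0])),np.hypot(*d))
g=grab('wrist');P=cloud(g);Z=P[...,2]
k=(Z>.15)&(Z<.162)&(P[...,0]>.455)&(P[...,0]<.55)&(abs(P[...,1]+.178)<.04);Q=P[k];print(len(Q),np.median(Q[:,2]));print(cv2.minAreaRect((Q[:,:2]*1000).astype(np.float32)))
E
```

```text
time_s: 25.02
position: [0.4351, -0.1903, 0.1717]
ee_rot: [[0.98, 0.199, -0.002], [0.199, -0.98, -0.001], [-0.002, 0.0, -1.0]]
ft_force: [-3.8, -2.7, -12.9]
opening: 0.279
bar yaw-11.5: 0.3109483525529946 tool 11.496069828958804 0.13463262555753192
7730 0.15754573073116007
((502.586669921875, -176.23741149902344), (101.32801818847656, 22.093822479248047), 11.72953987121582)
```

```bash
python3 -m jog '[[0,0,0.005,0],[0,0,0.01,0],[0,0,0.015,0],[0,0,0.02,0],[0,0,0.024,0],[0,0,0.028,0],[0,0,0.03,0],[0,0,0.03,0],[0,0,0.03,0]]'; python3 -m jog '[[0,0,0.0015,0],[0,0,0.003,0],[0,0,0.003,0]]'
```

```text
time_s: 26.2
position: [0.4351, -0.1902, 0.1415]
ee_rot: [[0.98, 0.197, -0.002], [0.197, -0.98, -0.0], [-0.002, -0.0, -1.0]]
ft_force: [-4.6, -3.1, -9.2]
opening: 0.279
time_s: 26.58
position: [0.435, -0.1903, 0.1388]
ee_rot: [[0.98, 0.197, -0.002], [0.197, -0.98, -0.0], [-0.002, -0.0, -1.0]]
ft_force: [-5.9, -2.5, -5.5]
opening: 0.282
```

```bash
python3 -m jog '[[0,0,0.001,0],[0,0,0.001,0]]'; python3 -m jog '[[0,0,0,0],[0,0,0,0],[0,0,0,0],[0,0,0,0],[0,0,-0.03,0],[0,0,-0.08,0],[0,0,-0.13,0],[0,0,-0.16,0],[0,0,-0.16,0],[0,0,-0.16,0]]' 1; python3 w.py w6
python3 - <<'E'
import numpy as np,cv2
P=np.load('wrist_w6.npz')['P'];Z=P[...,2]
R=np.array([[.98,-.1994],[.1994,.98]]); L=(P[...,:2]-[.4787,-.1807])@R
k=(Z>.1)&(Z<.14)&(P[...,0]>.455)&(P[...,0]<.54)&(abs(P[...,1]+.178)<.03);Q=P[k];print('bar z (0 lift: .1139)',np.median(Q[:,2]),cv2.minAreaRect((Q[:,:2]*1000).astype(np.float32)))
for a,b,n in ((-80,-66,'capR'),(76,86,'capL'),(36,60,'freehub'),(-100,100,'all')):
    k=(Z>.072)&(Z<.095)&(L[...,1]>a/1e3)&(L[...,1]<b/1e3)&(abs(L[...,0])<.03)
    if k.sum()<20: print(n,k.sum());continue
    l=L[k]*1e3; print(n,len(l),'x',l[:,0].min().round(1),l[:,0].max().round(1),'y',l[:,1].min().round(1),l[:,1].max().round(1),np.percentile(Z[k],98).round(4))
E
```

```text
time_s: 26.82
position: [0.435, -0.1903, 0.1384]
ee_rot: [[0.98, 0.197, -0.002], [0.197, -0.98, -0.001], [-0.002, 0.0, -1.0]]
ft_force: [-8.9, -1.9, 5.7]
opening: 0.277
time_s: 28.08
position: [0.4356, -0.1892, 0.2972]
ee_rot: [[0.981, 0.196, -0.001], [0.196, -0.981, 0.0], [-0.001, -0.0, -1.0]]
ft_force: [-0.1, 0.4, 0.1]
opening: 1.001
[ 0.4356 -0.1892  0.2972] [ 0.519  -0.1726  0.4398]
handle 0.86 [255. 179.] [ 0.4279 -0.1911]
post 0.56 [256.  37.] [ 0.5692 -0.1642]
seat 0.89 [253. 124.] [ 0.4775 -0.1784]
rear_hub_mid 0.64 [252. 123.] [ 0.4779 -0.1773]
freehub_end 0.78 [191. 122.] [ 0.4629 -0.1003]
freehub_end 0.72 [257.  40.] [ 0.5729 -0.1642]
clamp 0.91 [255. 116.] [ 0.4815 -0.1801]
stand 0.95 [23. 39.] [0.5196 0.1512]
bar z (0 lift: .1139) 0.12506202957617157 ((497.4935607910156, -174.42984008789062), (84.95599365234375, 46.38231658935547), 0.10506416112184525)
capR 115 x -7.8 9.2 y -75.6 -66.1 0.0802
capL 64 x -8.9 8.6 y 76.1 81.7 0.0806
freehub 578 x -17.3 17.9 y 36.1 60.0 0.0886
all 2653 x -27.3 28.4 y -75.6 81.7 0.0929
```

View pics/w6.png

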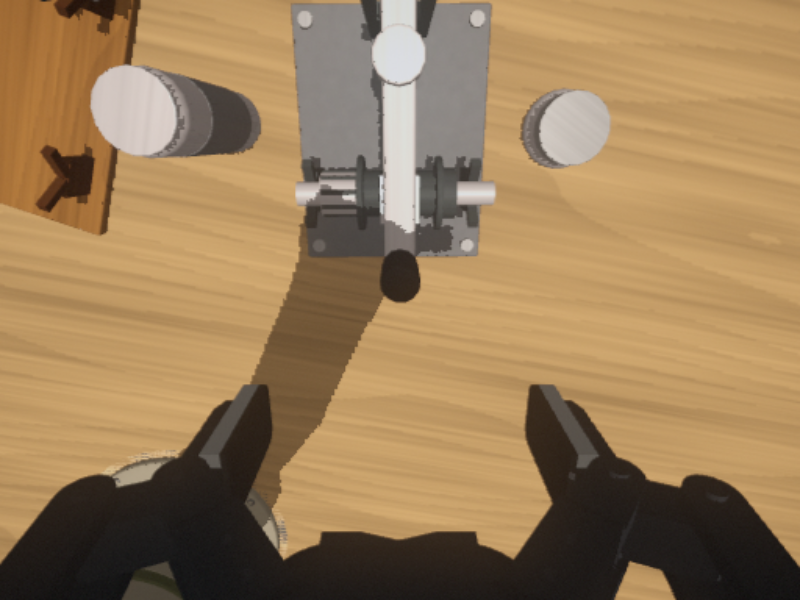

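The bar lies across the seated hub with the handle at (400,275), the pad is between the flanges, and lift is about 11 mm. Before handing in I check the front hub, can, tin and spanner numerically.

Run:
```python
from h import *
g=grab('top');P=cloud(g);Z=P[...,2];P0=np.load('top.npz')['P']
def rect(P,b,n):
    k=(P[...,0]>b[0])&(P[...,0]<b[1])&(P[...,1]>b[2])&(P[...,1]<b[3])&(P[...,2]>b[4])&(P[...,2]<b[5]);Q=P[k]
    print(n,len(Q),np.round(cv2.minAreaRect((Q[:,:2]*1000).astype(np.float32))[0],1) if len(Q)>5 else '')
for n,b in dict(front=(.52,.66,.05,.25,.058,.12),can=(.4,.62,-.08,.05,.12,.2),tin=(.5,.65,-.38,-.27,.03,.055)).items(): rect(P0,b,n+' before');rect(P,b,n+' now')
for r in manip.tip_of('spanner','top')[:1]: print('spanner',ray(g,r['centre'],.004)[:2],'was .7038 .0167')
```

```text
front before 562 [587.7 141. ]
front now 564 [587.5 140.7]
can before 329 [501.1 -20.3]
can now 331 [500.7 -20.2]
tin before 351 [ 552.9 -312.8]
tin now 346 [ 553.  -313.1]
spanner [0.69467515 0.01531169] was .7038 .0167
```

```bash
python3 -c "
from plant import manip
print(manip.sign_off())"
```

```text
the job is handed in; nothing more can be done
None
```

The rear hub is in the clamp with the bar pressing on it, and I handed the job in at about 28 s of the 72 s allowed. I swung the bar about 75° to the tin side and set it down. The hub then went into both saddles, freehub end at the far (+y) saddle. I swung the bar back, eased it down onto the hub between the flanges and let go.

**Last checks:**
- **Hub:** it is within about 1 mm of the seat sideways and lengthways. The end caps sit at the seated height.
- **Bar:** bar_lift is about 11 mm. bar_turn was about 0 just before lowering. My check of the angle after letting go was spoiled because it picked up other points too, but the picture shows the bar straight across the hub with the tail at the fork.
- **Pad force:** I could not measure it directly. The bar stopped about 11 mm above its low end and stays there by itself, so the spring load is resting on the hub.
- **Robot:** the gripper is open and clear of everything.
- **Other objects:** the front hub, can and tin are unmoved to within 0.5 mm. The spanner reading differed by 9 mm between looks. I put that down to network noise, since the arm never went near it, but I did not check it another way.

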